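# Check the light meter with the green reference cell

### The job

On the repaired light-meter bench, first throw the red-knobbed shutter lever into the notch with the green mark, and leave it there. Then pick up the green glass cell by its two white frosted faces only, never fingering its clear windows or its stopper, and hold it upright in the light path about midway between lamp and detector, its clear windows squarely facing them and the middle of its windows on the beam line, touching nothing but your fingers. Finish while still holding it there, steady; do not put it down, and leave the other cells and the things on the table as they are.

Things in the scene. Friction and masses are not known exactly. Their poses are not given: they have to be found in the camera images.
- bench: Fixed light meter. Origin: on the table under the middle of its gap; z up. Aluminium base x -80..80, y -120..180 mm, top 12 mm high. Grey lamp housing x -75..75, y 36..175; black detector housing x -55..55, y -108..-36 mm; both tops 82 mm high; open 72 mm gap between, a white cross on the base at its middle. Lenses (standing out 4.5 mm) face each other; the light path runs along the bench's y axis.
- beam_mid (a point): Middle of the light path, halfway between lamp and detector: 62 mm straight above the bench's origin; axes parallel to the bench's. The middle of the green cell's windows is to be held here, 50 mm above the base plate.
- lever (a joint): Shutter lever on the lamp housing, vertical pivot; rad, growing counter-clockwise seen from above; 0: arm along the bench's +y; range 0..1.42, starts in 0..0.45. Green notch at 1.0, between brass pins at 0.87 and 1.13: a spring ball clicks over the first pin (about 5 N at the knob) and centres the lever between them; past 1.13 it is too far and clicks out. Light friction; stays where left.
- lever_knob (a point): Middle of the lever's upright round red knob (16 mm diameter, 26 mm tall, from 102 to 128 mm above the table; the point is 115 mm above the table), 65 mm from the pivot. The arm below it is at 96 to 102 mm.
- lever_pivot (a point): On the lever's vertical pivot axis, at the height of the knob's middle; fixed on the bench at x = +10, y = +85 mm.
- green_notch (a point): Where the middle of the knob is when the lever sits in the green-marked notch (the green bar on the lamp housing points to it). Fixed on the bench.
- tray: Flat black rubber tray, 210 x 170 mm, 6 mm thick, fixed; the three cells stand on it. Origin: centre of its underside.
- cell_green: Sealed square green glass cell, 24 x 24 mm, 58 mm tall plus a black round stopper (16 mm wide, 7 high), about 70 g, upright on the tray. Origin: centre of underside, z up. Its x axis runs through its two frosted faces (white panels, full height, 24 mm apart outside), its y axis through its two clear coloured windows (24 mm apart). This is the one to hold in the light path.
- cell_green_window (a point): Middle of the green cell: 26 mm above its underside, on its axis, level with the middle of its windows; axes as the cell's.
- cell_green_frost_a: The green cell's frosted face at its -x side, a white panel 2 x 24 x 58 mm; origin at the panel's centre.
- cell_green_frost_b: The green cell's frosted face at its +x side, a white panel 2 x 24 x 58 mm; origin at the panel's centre.
- cell_green_cap: The black stopper on the green cell; its frame is the cell's own (origin at the centre of the cell's underside). Not to be gripped.
- cell_amber: Sealed square amber glass cell, 24 x 24 mm, 58 mm tall plus a black round stopper (16 mm wide, 7 high), about 70 g, upright on the tray. Origin: centre of underside, z up. Its x axis runs through its two frosted faces (white panels, full height, 24 mm apart outside), its y axis through its two clear coloured windows (24 mm apart). Leave it standing.
- cell_blue: Sealed square blue glass cell, 24 x 24 mm, 58 mm tall plus a black round stopper (16 mm wide, 7 high), about 70 g, upright on the tray. Origin: centre of underside, z up. Its x axis runs through its two frosted faces (white panels, full height, 24 mm apart outside), its y axis through its two clear coloured windows (24 mm apart). Leave it standing.
- multimeter: Yellow multimeter lying flat, 85 x 170 x 42 mm, leave alone. Origin: centre of its underside.
- flux_jar: Small teal jar, 56 mm across, 60 mm tall, leave alone. Origin: centre of its underside.
- board: Small green circuit board, 70 x 100 mm, up to 20 mm tall, leave alone. Origin: centre of its underside.
- screwdriver: Screwdriver lying on the table, leave alone. Origin: under it, near the middle.
- organiser: Open black parts organiser, 100 x 140 x 45 mm, leave alone. Origin: centre of its underside.
There are look-alikes about, which are no part of the job. What is shaped like the cell_green but pink is not meant.

How it is judged (in metres and radians):
On the way, in this order (a step that is already met when the one before it is completed fails the run):
1. the lever sits in the green-marked notch, still (value of joint lever between 0.92 and 1.08 rad and velocity of joint lever between -0.1 and 0.1 rad/s), for 0.3 s.
2. the green cell is held by both frosted faces, lifted clear of the tray (contact force between each of cell_green_frost_a, cell_green_frost_b and the fingers above 1 N and height (world z) of cell_green above 0.03 m and contact force between cell_green and tray below 0.1 N), for 0.2 s.
At the end, for the whole second after the job is handed in: Lever in the green notch (+-0.08 rad). Green cell held still, over 1 N on each frosted face, clear of the bench; window middle within 5 mm of the beam sideways, 6 mm in height, 15 mm of mid-gap along it; square and upright within 0.12 rad. Other cells moved under 20 mm, other things under 30 mm (value of joint lever between 0.92 and 1.08 rad and contact force between each of cell_green_frost_a, cell_green_frost_b and the fingers above 1 N and x of cell_green_window in the frame of bench between -0.005 and 0.005 m and y of cell_green_window in the frame of bench between -0.015 and 0.015 m and z of cell_green_window in the frame of bench between 0.056 and 0.068 m and angle between the y axis of cell_green and the y axis of bench, either way round below 0.12 rad and angle between cell_green's own z axis and vertical below 0.12 rad and linear speed of cell_green below 0.02 m/s and contact force between cell_green and bench below 0.1 N and distance of each of cell_amber, cell_blue from where it was at the start of the episode below 0.02 m and angle between each of cell_amber, cell_blue's own z axis and vertical below 0.2 rad and distance of each of multimeter, flux_jar, board, screwdriver, organiser from where it was at the start of the episode below 0.03 m); the arm keeps its last pose, push and grip.
It fails at once if the fingers press on the green cell's stopper (contact force between cell_green_cap and the fingers above 1 N).
It fails at once if the fingers press on the green cell's clear windows (contact force between cell_green_c0 and the fingers above 1 N).
It fails at once if the green cell is tipped over (angle between cell_green's own z axis and vertical above 0.6 rad).
It fails at once if another cell is knocked away or lifted (distance of any of cell_amber, cell_blue from where it was at the start of the episode above 0.02 m).
It fails at once if a bystander is shoved (distance of any of multimeter, flux_jar, board, screwdriver, organiser from where it was at the start of the episode above 0.03 m).
It also fails if it takes over 58 s, if anything falls off the work surface, if the arm or the gripper's body presses on something with over 40 N, if the wrist force passes 120 N, or if a joint passes its speed limit or range.

### The arm

A 6-joint arm with a two-finger parallel gripper is mounted at the origin on the work surface. World frame = base frame: x ahead of the robot, y to its left, z up, the work surface at z = 0. Lengths are in m, angles in degrees, forces in N, time in s.
With the tool pointing down it reaches from about 0.25 to 0.725 m from the base axis. Payload 9.7 kg.
Tool frame: the origin (TCP) lies between the finger pads; the fingertips stand 11 mm ahead of it and the grasp point (between the pads) lies 8 mm behind it; z points along the fingers, y is the line along which they close (so a half turn about z gives the same grasp; the last joint's range is limited). The gripper opens to 85 mm and grips with 20 to 120 N. Pads are 22 mm wide; open, the fingers measure 114 mm over their backs; the gripper's body (76 mm by 85 mm) begins 54 mm behind the grasp point. The pads swing forward as they close: fully open they stand 13 mm farther back than shut.
Start: joints at [-70.073, 4.979, 10.078, 95.1, 0, 90], TCP at [0.187, -0.517, 0.242] pointing down, gripper open.
Joint ranges: [-179.16, 179.16], [-48.56, 103.87], [-65.8, 70.77], [-126.05, 130.52], [-82.76, 87.17], [-180, 180]. Speed limits (degrees/s): [127.2, 127.2, 147.25, 180, 180, 180].

### API

Orientations are given as [roll, pitch, yaw] about the fixed x, y, z axes, in that order (R = Rz(yaw) Ry(pitch) Rx(roll)).
In Python, from workcell import monitor, cams, ticket gives the robot as it stands.
- The arm moves only by the tool carry_out, never from a script. Its argument "plan" is a list of rows, each an object with "travel": the shift along the world's x, y, z as a fraction of full scale, a list of three; "angular": the turn, a rotation vector about the world's x, y, z as a fraction of full scale, a list of three; "grip": the gripper's target within -1 to 1 (fully open at 1, half-way at 0, shut at -1). In form: [{"travel": [x, y, z], "angular": [ax, ay, az], "grip": grip}, ...]. A call has 1 to 8 rows; each row is the pose to reach, as a shift and turn from the pose commanded when the call began; what a row does not reach only later rows make up. Full scale, the value 1, is 300 mm for a shift and 0.5 rad for a turn. A row lasts 1/12 s, in which the tool goes at most 41.7 mm and 7.16 degrees, less where a joint would pass 70% of its speed; a pose out of reach is approached as far as the arm can. A call with a number of a shift or a turn outside -1 to 1 is refused whole. A call with a gripper value outside its range is refused whole. The fingers move at their own pace and stop on an object; "grip_force" is the grip in N (left out, the last holds). Time passes only in rows, so rows that repeat a pose let the fingers close. It gives the time, the measured TCP pose, the force, the opening and the grip force at its end, in the units of the state.
- monitor.get_obs(): the state, without advancing time (a new reading comes with each control period).
- cams.camera(name): name is "scene" or "top"; returns a dict with "frame" (480x640x3 uint8, red, green, blue), "mtx" (3x3 intrinsics, pixels), "view" (4x4, takes a point from world to camera coordinates). Camera axes: x right, y up, looking along -z (the intrinsics and any distortion apply to the point x, -y, -z); pixel columns grow to the right and rows downward; lengths in m; the calibration is good to about 2 mm. A picture is of the moment at which its call begins. There is no depth.
- ticket.job_done(): hands the job in; it is judged then, once.
The state is a dict: "time": time; "q": joint angles; "qd": joint speeds; "joint_efforts": joint torques, N m; "ee_pos": TCP position; "tcp_rot": TCP orientation; "wrist_force": force on the tool from outside, world axes, zero at the start; "torque": the same for the moment, N m; "opening": finger opening in m; "grasp_force": force on a finger pad.
Only numpy, scipy, OpenCV 4.12 (cv2) and the standard library are available. Lean on these libraries where they do the work, as an engineer would, in place of code of your own. Each camera call takes 0.05 s, during which the arm holds its last target. There are 200 camera calls.

## Working session

There is one attempt and no reset: what is moved stays moved. The work goes in short steps, Python scripts to look and compute and a tool call to move; the robot and the scene stay as the last step left them, time stands still between calls to the robot, and variables do not carry over. Pictures are saved under pics/ and viewed, at most 10 in all, crops included, and the job is handed in when it is done.

Besides the shell and the picture viewer there is one more tool, called as name([rows], argument=value, ...), one row to a line, values as JSON. carry_out: Moves the arm, as the interface text tells. Its arguments: {"type":"object","properties":{"plan":{"type":"array","items":{"type":"object","properties":{"travel":{"type":"array","items":{"type":"number"}},"angular":{"type":"array","items":{"type":"number"}},"grip":{"type":"number"}}}},"grip_force":{"type":"number"}},"required":["plan"]}

```bash
ls; mkdir -p pics; python3 - <<'E'
from workcell import monitor,cams
import cv2,numpy as np
o=monitor.get_obs();print(o)
for n in("scene","top"):
    c=cams.camera(n);cv2.imwrite(f"pics/{n}0.png",c["frame"][:,:,::-1]);np.savez(f"pics/{n}0.npz",**{k:np.array(v) for k,v in c.items()});print(n,c["mtx"],c["view"],[k for k in c])
E
```

```text
pics
{'time': 0.0, 'q': array([-7.00720497e+01,  5.01153816e+00,  1.00353326e+01,  9.50996506e+01,
        1.30431289e-03,  9.00018764e+01]), 'qd': array([-0.01289889,  0.0818144 ,  0.0604816 , -0.08241343,  0.00420121,
       -0.03013581]), 'joint_efforts': array([-1.56528364e-03, -5.20384955e+01,  4.64804184e+01,  1.62353256e-02,
       -1.85295844e-04,  2.99253111e-05]), 'ee_pos': array([ 0.18739541, -0.51686784,  0.24158672]), 'tcp_rot': array([-1.79924144e+02, -1.30182753e-03,  1.99260721e+01]), 'wrist_force': array([-0.17065981,  0.00413641,  0.17868227]), 'torque': array([0.0227649 , 0.01841589, 0.01413073]), 'grasp_force': 0.0, 'opening': 0.08557869911015882}
scene [[474.33487269   0.         320.33045239]
 [  0.         474.33487269 232.7779268 ]
 [  0.           0.           1.        ]] [[ 0.74927877  0.66194319 -0.02031105 -0.4181057 ]
 [-0.44539573  0.52638341  0.72425352  0.17323591]
 [ 0.49010609 -0.53362133  0.68923458 -1.46310346]
 [ 0.          0.          0.          1.        ]] ['frame', 'mtx', 'view']
top [[445.40428184   0.         311.76999308]
 [  0.         445.40428184 240.2562911 ]
 [  0.           0.           1.        ]] [[ 0.00452964 -0.99964348  0.02631322  0.00401425]
 [ 0.9883802   0.00847346  0.15176552 -0.57476985]
 [-0.15193438  0.02532002  0.98806621 -1.18280439]
 [ 0.          0.          0.          1.        ]] ['frame', 'mtx', 'view']
```

View pics/scene0.png

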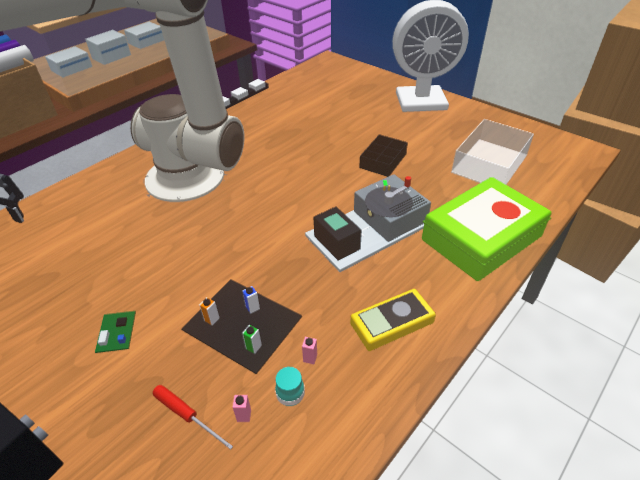

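View pics/top0.png

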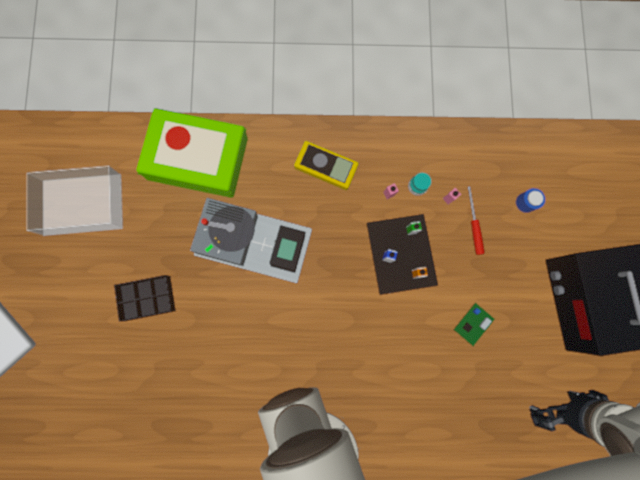

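The scene view shows the bench at (370,215) with the red knob at (407,182). The tray holds green (252,338), amber (209,312) and blue (250,298) cells, with pink look-alikes at (309,348) and (241,407). In the top view the green cell is at (414,229), the bench at (250,240) and the knob at (205,222). The cell meant is the green one on the tray. An enlarged crop will confirm it.

```bash
cat > h.py <<'E'
import numpy as np,cv2
def load(n):
    return dict(np.load(f"pics/{n}.npz"))
def ray(c,u,v):
    d=np.linalg.inv(c["mtx"])@[u,v,1]; V=c["view"];R=V[:3,:3]
    return -R.T@V[:3,3], R.T@(d*[1,-1,-1])
def onz(c,u,v,z):
    o,d=ray(c,u,v); return o+d*(z-o[2])/d[2]
def proj(c,p):
    q=(c["view"]@[*p,1])[:3]*[1,-1,-1]; q=c["mtx"]@q; return q[:2]/q[2]
def tri(l):
    A=np.zeros((3,3));b=np.zeros(3)
    for c,u,v in l:
        o,d=ray(c,u,v);d=d/np.linalg.norm(d);M=np.eye(3)-np.outer(d,d);A+=M;b+=M@o
    return np.linalg.solve(A,b)
E
python3 - <<'E'
import cv2,numpy as np
t=cv2.imread("pics/top0.png");s=cv2.imread("pics/scene0.png")
f=lambda im,x,y,w,h:cv2.resize(im[y:y+h,x:x+w],(400,300),interpolation=cv2.INTER_CUBIC)
cv2.imwrite("pics/c1.png",np.vstack([np.hstack([f(t,185,190,132,99),f(t,366,210,80,60)]),np.hstack([f(s,305,165,132,99),f(s,190,275,100,75)])]))
E
```

```text
(no output)
```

View pics/c1.png

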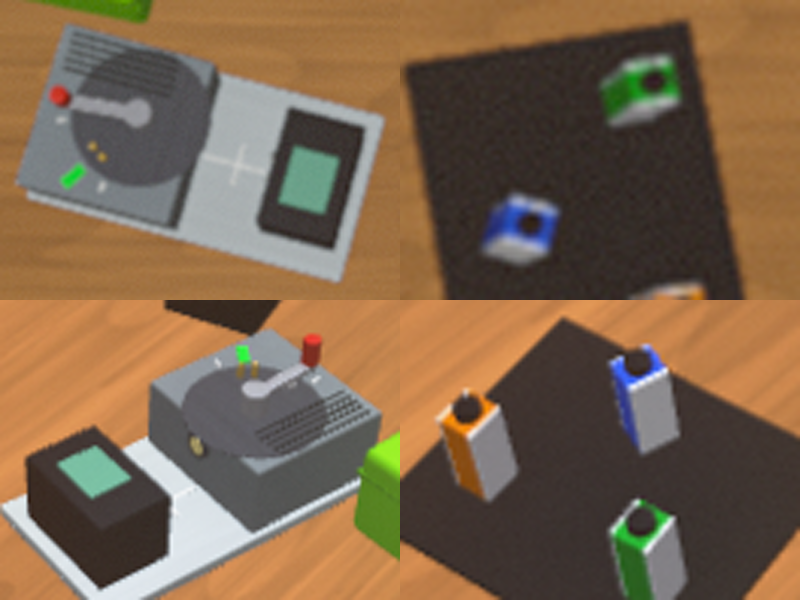

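The enlarged crop confirms it: the upright cell with green windows stands on the tray, with white frosted sides toward the image top and bottom. The pinks lie off the tray and the green board is flat. Next I'll measure.

```bash
cat > m.py <<'E'
from h import *
T=load("top0");S=load("scene0")
k=132/400
tp=lambda x,y:(185+x*k-.33,190+y*k-.33)
pts=[((68,27),(75,175),82),((217,68),(75,36),82),((178,228),(-75,36),82),((17,183),(-75,175),82),
((290,108),(55,-36),82),((366,128),(55,-108),82),((333,247),(-55,-108),82),((262,228),(-55,-36),82),
((383,118),(80,-120),12),((340,281),(-80,-120),12),((240,163),(0,0),12)]
W=np.array([onz(T,*tp(*p),z/1000)[:2] for p,b,z in pts]);B=np.array([b for p,b,z in pts])/1000
def fit(B,W):
    b=(B[:,0]+1j*B[:,1]);w=W[:,0]+1j*W[:,1]
    r=((w-w.mean())*np.conj(b-b.mean())).sum();a=np.angle(r);o=w.mean()-np.exp(1j*a)*b.mean()
    return a,o,w-np.exp(1j*a)*b-o
a,o,res=fit(B,W);print("bench yaw",np.degrees(a),o,np.abs(res)*1000)
# scene
sp=lambda x,y:(305+x*k-.33,165+(y-300)*k-.33)
ps=[((150,383),(-75,36),82),((272,330),(-75,175),82),((381,413),(75,175),82),((255,469),(75,36),82),((26,459),(-55,-108),82),((95,427),(-55,-36),82),((169,494),(55,-36),82),((100,530),(55,-108),82)]
W2=np.array([onz(S,*sp(*p),z/1000)[:2] for p,b,z in ps]);B2=np.array([b for p,b,z in ps])/1000
a2,o2,r2=fit(B2,W2);print("scene",np.degrees(a2),o2,np.abs(r2)*1000)
def red(c,x,y,w,h,hl):
    I=cv2.cvtColor(c["frame"],cv2.COLOR_RGB2HSV)
    m=np.zeros(I.shape[:2],bool);s=I[y:y+h,x:x+w];m[y:y+h,x:x+w]=((s[...,0]<=hl[1])&(s[...,0]>=hl[0]) if hl[0]<=hl[1] else (s[...,0]>=hl[0])|(s[...,0]<=hl[1]))&(s[...,1]>130)&(s[...,2]>50)
    v,u=np.nonzero(m);return u,v
for n,c,box in(("t",T,(190,205,30,30)),("s",S,(395,165,25,35))):
    u,v=red(c,*box,(172,6));print(n,"knob",u.mean(),v.mean(),u.min(),u.max(),v.min(),v.max(),len(u))
    if n=="t":kt=(u.mean(),v.mean())
    else: ks=(u.mean(),v.mean())
K=tri([(T,*kt),(S,*ks)]);print("knob",K,onz(T,*kt,.12))
kb=(K[0]+1j*K[1]-o)*np.exp(-1j*a)-(.010+.085j);print("r",abs(kb),"lever",np.angle(kb)-np.pi/2)
for nm,(tx,ty),(sx,sy) in(("green",(654,82),(640,517)),("blue",(530,223),(638,361))):
    C=tri([(T,366+tx/5-.4,210+ty/5-.4),(S,190+sx/4-.37,275+(sy-300)/4-.37)])
    print(nm,C,onz(T,366+tx/5-.4,210+ty/5-.4,.071),onz(S,190+sx/4-.37,275+(sy-300)/4-.37,.071))
E
python3 m.py; python3 - <<'E'
import cv2,numpy as np
t=cv2.imread("pics/top0.png");s=cv2.imread("pics/scene0.png")
f=lambda im,x,y,w,h:cv2.resize(im[y:y+h,x:x+w],(400,400),interpolation=cv2.INTER_CUBIC)
cv2.imwrite("pics/c2.png",np.hstack([f(t,400,213,32,32),f(s,232,318,40,40)]))
E
```

```text
bench yaw -14.393448103489648 (0.5657052114767628+0.14150520106712014j) [2.56600028 3.29682397 6.45500957 3.38696411 1.42510079 2.67000271
 3.22322638 4.78969989 3.75319375 3.5240942  3.65093755]
scene -14.778491091068457 (0.5693555000873466+0.14066700732776494j) [2.76654043 5.30456672 2.83526519 8.41284493 4.12037205 3.85055616
 4.23516999 3.14025567]
t knob 204.41379310344828 221.41379310344828 202 207 219 224 29
s knob 407.19607843137254 180.92156862745097 405 410 176 186 51
knob [0.61044841 0.28791527 0.11419557] [0.6098452  0.28713119 0.12      ]
r 0.06800540451197147 lever 0.04494836840747829
green [ 0.70962731 -0.32583514  0.25897738] [ 0.61434458 -0.49663483  0.071     ] [ 0.76818687 -0.14617506  0.071     ]
blue [ 0.65005826 -0.26261598  0.25619014] [ 0.53609969 -0.42418975  0.071     ] [ 0.70354204 -0.06778652  0.071     ]
```

View pics/c2.png

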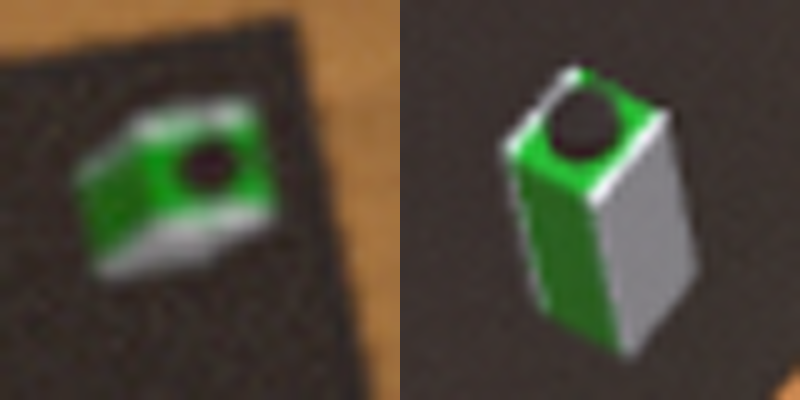

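```bash
python3 - <<'E'
from m import *
print('----')
t=(400+208/12.5-.46,213+164/12.5-.46);s=(232+18.3-.45,318+12.3-.45)
print("stopper",tri([(T,*t),(S,*s)]),onz(T,*t,.071),onz(S,*s,.071))
q=lambda x,y:onz(S,232+(x-400)/10-.45,318+y/10-.45,.064)[:2]
L,Tp,R,Bo=q(508,150),q(575,68),q(668,115),q(592,203)
for A,C in((L,Tp),(Bo,R),(L,Bo),(Tp,R)):d=C-A;print(np.linalg.norm(d),np.degrees(np.arctan2(d[1],d[0])))
print("ctr",(L+Tp+R+Bo)/4)
q=lambda x,y:onz(T,400+x/12.5-.46,213+y/12.5-.46,.064)[:2]
c=[q(135,128),q(252,102),q(272,215),q(155,240)]
for i in range(4):d=c[(i+1)%4]-c[i];print(np.linalg.norm(d),np.degrees(np.arctan2(d[1],d[0])))
print(sum(c)/4)
# residual vectors of bench, mm
print(np.round(res*1000),np.round(r2*1000))
# tests on combined
o3=(o+o2)/2;a3=(a+a2)/2;print(o3,np.degrees(a3))
for an in(0,.5,.6,.8,.9,1.0):
    p=o3+np.exp(1j*a3)*(.010+.085j+.065j*np.exp(1j*an));print(an,p)
kb=(K[0]+1j*K[1]-o3)*np.exp(-1j*a3)-(.010+.085j);print("r",abs(kb),"lever",np.angle(kb)-np.pi/2)
E
```

```text
bench yaw -14.393448103489648 (0.5657052114767628+0.14150520106712014j) [2.56600028 3.29682397 6.45500957 3.38696411 1.42510079 2.67000271
 3.22322638 4.78969989 3.75319375 3.5240942  3.65093755]
scene -14.778491091068457 (0.5693555000873466+0.14066700732776494j) [2.76654043 5.30456672 2.83526519 8.41284493 4.12037205 3.85055616
 4.23516999 3.14025567]
t knob 204.41379310344828 221.41379310344828 202 207 219 224 29
s knob 407.19607843137254 180.92156862745097 405 410 176 186 51
knob [0.61044841 0.28791527 0.11419557] [0.6098452  0.28713119 0.12      ]
r 0.06800540451197147 lever 0.04494836840747829
green [ 0.70962731 -0.32583514  0.25897738] [ 0.61434458 -0.49663483  0.071     ] [ 0.76818687 -0.14617506  0.071     ]
blue [ 0.65005826 -0.26261598  0.25619014] [ 0.53609969 -0.42418975  0.071     ] [ 0.70354204 -0.06778652  0.071     ]
----
stopper [ 0.61371027 -0.27748052  0.06629447] [ 0.61320074 -0.27573821  0.071     ] [ 0.61616238 -0.279786    0.071     ]
0.023065790815036555 101.53147140221286
0.024931820471081712 99.02267103549924
0.022625364735353502 6.495385180413817
0.023629797172998176 11.1823255067261
ctr [ 0.61423563 -0.27841202]
0.026715065527762552 -76.88657941087031
0.025413489640949676 -171.88238031896722
0.02657512854277923 102.58043426363086
0.025155216109942778 8.388718796943227
[ 0.61292507 -0.27655936]
[-2.-2.j -3.+0.j -0.-6.j  3.-0.j -1.+0.j -1.+3.j  0.+3.j -1.-5.j -0.+4.j
  2.+3.j  4.+0.j] [ 3.-0.j  4.-3.j -2.-2.j -7.+5.j  4.-1.j  3.-2.j -4.+1.j -2.+3.j]
(0.5675303557820547+0.14108610419744255j) -14.585969597279053
0 (0.6149829216415372+0.283733410492905j)
0.5 (0.5828207432629515+0.28388049540167437j)
0.6 (0.5766049271649664+0.2819888205784792j)
0.8 (0.5648929207772164+0.27639719079684893j)
0.9 (0.5595137529838036+0.2727531055548449j)
1.0 (0.5545252601038899+0.2685902048608897j)
r 0.0681228228349599 lever 0.07996285997014185
```

Stopper at about (0.614,-0.2775), consistent with the stopper height. Cell yaw is about 10°. Bench is at (0.5675,0.141), yaw -14.6°, and the knob is at (0.610,0.288,0.114), which matches its 115 mm height and 65 mm radius to within 3 mm. Moving.

carry_out([
  {"travel":[0.5,0.95,0],"angular":[0,0,0.98],"grip":1},
  {"travel":[0.5,0.95,0],"angular":[0,0,0.98],"grip":1},
  {"travel":[0.5,0.95,0],"angular":[0,0,0.98],"grip":1},
  {"travel":[0.5,0.95,0],"angular":[0,0,0.98],"grip":1},
  {"travel":[0.5,0.95,0],"angular":[0,0,0.98],"grip":1},
  {"travel":[0.5,0.95,0],"angular":[0,0,0.98],"grip":1},
  {"travel":[0.5,0.95,0],"angular":[0,0,0.98],"grip":1},
  {"travel":[0.5,0.95,0],"angular":[0,0,0.98],"grip":1},
], grip_force=20)

```text
time: 0.77
ee_pos: [0.338, -0.2295, 0.2422]
tcp_rot: [180.0, -0.0, 48.0]
wrist_force: [1.2, 0.2, -0.4]
opening: 0.0852
grasp_force: 0.0
```

carry_out([
  {"travel":[0.5,0.95,0],"angular":[0,0,0.98],"grip":0.2},
  {"travel":[0.5,0.95,0],"angular":[0,0,0.98],"grip":0.2},
  {"travel":[0.5,0.95,0],"angular":[0,0,0.98],"grip":0.2},
  {"travel":[0.5,0.95,0],"angular":[0,0,0.98],"grip":0.2},
  {"travel":[0.5,0.95,0],"angular":[0,0,0.98],"grip":0.2},
  {"travel":[0.5,0.95,0],"angular":[0,0,0.98],"grip":0.2},
  {"travel":[0.5,0.95,0],"angular":[0,0,0.98],"grip":0.2},
  {"travel":[0.5,0.95,0],"angular":[0,0,0.98],"grip":0.2},
])

```text
time: 1.43
ee_pos: [0.4882, 0.056, 0.2418]
tcp_rot: [-180.0, -0.0, 76.2]
wrist_force: [1.2, 0.0, 0.5]
opening: 0.0513
grasp_force: 0.0
```

carry_out([
  {"travel":[0.408,0.775,-0.2],"angular":[0,0,0.14],"grip":0.2},
  {"travel":[0.408,0.775,-0.2],"angular":[0,0,0.14],"grip":0.2},
  {"travel":[0.408,0.775,-0.2],"angular":[0,0,0.14],"grip":0.2},
  {"travel":[0.408,0.775,-0.2],"angular":[0,0,0.14],"grip":0.2},
  {"travel":[0.408,0.775,-0.2],"angular":[0,0,0.14],"grip":0.2},
  {"travel":[0.408,0.775,-0.2],"angular":[0,0,0.14],"grip":0.2},
  {"travel":[0.408,0.775,-0.2],"angular":[0,0,0.14],"grip":0.2},
  {"travel":[0.408,0.775,-0.2],"angular":[0,0,0.14],"grip":0.2},
])

```text
time: 2.1
ee_pos: [0.6101, 0.2888, 0.1783]
tcp_rot: [-179.8, 0.1, 80.3]
wrist_force: [1.2, -0.3, -1.3]
opening: 0.0512
grasp_force: 0.0
```

```bash
python3 - <<'E'
from workcell import monitor,cams
import cv2,numpy as np
print(monitor.get_obs()["ee_pos"],monitor.get_obs()["tcp_rot"])
im=[]
for n,b in(("scene",(340,120,120,90)),("top",(170,180,120,90))):
    c=cams.camera(n);np.savez(f"pics/{n}1.npz",**c);x,y,w,h=b
    im.append(cv2.resize(c["frame"][y:y+h,x:x+w,::-1],(400,300),interpolation=cv2.INTER_CUBIC))
cv2.imwrite("pics/c3.png",np.hstack(im))
E
```

```text
[0.61007906 0.28883656 0.17830166] [-1.79791763e+02  1.08311130e-01  8.02633778e+01]
```

View pics/c3.png

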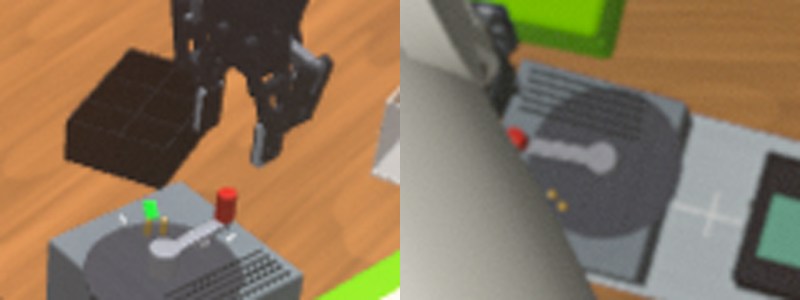

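The gripper is open above the red knob (227,205 in the left crop), with the fingers straddling it. Descend and close.

carry_out([
  {"travel":[0,0,-0.1],"angular":[0,0,0],"grip":0.2},
  {"travel":[0,0,-0.2],"angular":[0,0,0],"grip":0.2},
  {"travel":[0,0,-0.2],"angular":[0,0,0],"grip":0.2},
  {"travel":[0,0,-0.2],"angular":[0,0,0],"grip":-0.2},
  {"travel":[0,0,-0.2],"angular":[0,0,0],"grip":-0.5},
  {"travel":[0,0,-0.2],"angular":[0,0,0],"grip":-0.9},
  {"travel":[0,0,-0.2],"angular":[0,0,0],"grip":-0.9},
  {"travel":[0,0,-0.2],"angular":[0,0,0],"grip":-0.9},
], grip_force=20)

```text
time: 2.87
ee_pos: [0.6108, 0.2854, 0.1251]
tcp_rot: [179.8, -0.1, 80.1]
wrist_force: [-0.1, -2.2, 7.8]
opening: 0.0147
grasp_force: 21.1
```

carry_out([
  {"travel":[-0.012,0.002,0.01],"angular":[0,0,0.115],"grip":-0.9},
  {"travel":[-0.025,0.003,0.01],"angular":[0,0,0.23],"grip":-0.9},
  {"travel":[-0.037,0.003,0.01],"angular":[0,0,0.345],"grip":-0.9},
  {"travel":[-0.05,0.003,0.01],"angular":[0,0,0.46],"grip":-0.9},
  {"travel":[-0.062,0.002,0.01],"angular":[0,0,0.575],"grip":-0.9},
  {"travel":[-0.075,0,0.01],"angular":[0,0,0.69],"grip":-0.9},
  {"travel":[-0.087,-0.002,0.01],"angular":[0,0,0.805],"grip":-0.9},
  {"travel":[-0.099,-0.006,0.01],"angular":[0,0,0.92],"grip":-0.9},
])

```text
time: 3.53
ee_pos: [0.5805, 0.2833, 0.1255]
tcp_rot: [180.0, 0.0, 106.6]
wrist_force: [2.2, -1.2, -5.5]
opening: 0.0148
grasp_force: 20.9
```

carry_out([
  {"travel":[-0.012,-0.004,0],"angular":[0,0,0.115],"grip":-0.9},
  {"travel":[-0.024,-0.008,0],"angular":[0,0,0.23],"grip":-0.9},
  {"travel":[-0.035,-0.014,0],"angular":[0,0,0.345],"grip":-0.9},
  {"travel":[-0.046,-0.019,0],"angular":[0,0,0.46],"grip":-0.9},
  {"travel":[-0.057,-0.026,0],"angular":[0,0,0.575],"grip":-0.9},
  {"travel":[-0.067,-0.033,0],"angular":[0,0,0.69],"grip":-0.9},
  {"travel":[-0.077,-0.041,0],"angular":[0,0,0.805],"grip":-0.9},
  {"travel":[-0.086,-0.049,0],"angular":[0,0,0.92],"grip":-0.9},
])

```text
time: 4.2
ee_pos: [0.5553, 0.2685, 0.1256]
tcp_rot: [179.9, 0.1, 132.9]
wrist_force: [11.8, 2.1, -8.3]
opening: 0.0148
grasp_force: 20.8
```

carry_out([
  {"travel":[0,0,0],"angular":[0,0,0],"grip":-0.9},
  {"travel":[0,0,0],"angular":[0,0,0],"grip":-0.9},
])

```text
time: 4.37
ee_pos: [0.5553, 0.2687, 0.1256]
tcp_rot: [179.9, 0.1, 132.8]
wrist_force: [5.4, -0.7, -6.7]
opening: 0.0145
grasp_force: 20.8
```

```bash
python3 - <<'E'
from workcell import monitor,cams
import cv2,numpy as np
o=monitor.get_obs();print(o["ee_pos"],o["tcp_rot"],o["wrist_force"])
im=[]
for n,b in(("scene",(340,120,120,90)),("top",(170,180,120,90))):
    c=cams.camera(n);np.savez(f"pics/{n}2.npz",**c);x,y,w,h=b
    im.append(cv2.resize(c["frame"][y:y+h,x:x+w,::-1],(400,300),interpolation=cv2.INTER_CUBIC))
cv2.imwrite("pics/c4.png",np.hstack(im))
E
```

```text
[0.55528983 0.26866298 0.12561404] [1.79922936e+02 8.70244411e-02 1.32792371e+02] [ 5.3845421  -0.65647151 -6.66565251]
```

View pics/c4.png

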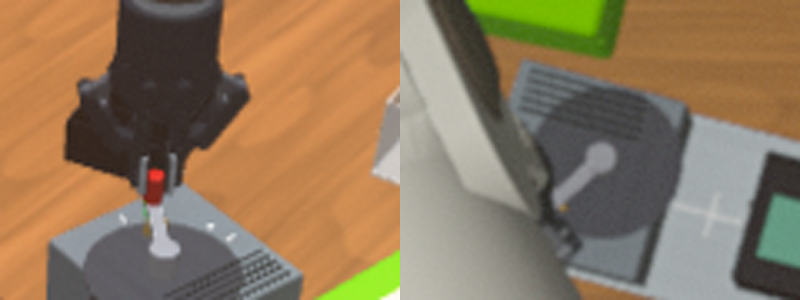

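The arm of the lever now points along the green bar, between the brass pins (right crop: arm end about (557,200), second pin at (563,207)). Release, rise and check.

carry_out([
  {"travel":[0,0,0],"angular":[0,0,0],"grip":-0.4},
  {"travel":[0,0,0],"angular":[0,0,0],"grip":0},
  {"travel":[0,0,0],"angular":[0,0,0],"grip":0},
  {"travel":[0,0,0],"angular":[0,0,0],"grip":0},
  {"travel":[0,0,0.1],"angular":[0,0,0],"grip":0},
  {"travel":[0,0,0.2],"angular":[0,0,0],"grip":0},
  {"travel":[0,0,0.3],"angular":[0,0,0],"grip":0},
  {"travel":[0,0,0.4],"angular":[0,0,0],"grip":0},
])

```text
time: 5.13
ee_pos: [0.554, 0.2689, 0.247]
tcp_rot: [180.0, 0.0, 132.8]
wrist_force: [-0.3, -0.3, 0.5]
opening: 0.0427
grasp_force: 0.0
```

carry_out([
  {"travel":[0,-0.95,0],"angular":[0,0,-0.6],"grip":0.2},
  {"travel":[0,-0.95,0],"angular":[0,0,-0.6],"grip":0.2},
  {"travel":[0,-0.95,0],"angular":[0,0,-0.6],"grip":0.2},
  {"travel":[0,-0.95,0],"angular":[0,0,-0.6],"grip":0.2},
  {"travel":[0,-0.95,0],"angular":[0,0,-0.6],"grip":0.2},
  {"travel":[0,-0.95,0],"angular":[0,0,-0.6],"grip":0.2},
  {"travel":[0,-0.95,0],"angular":[0,0,-0.6],"grip":0.2},
  {"travel":[0,-0.95,0],"angular":[0,0,-0.6],"grip":0.2},
])

```text
time: 5.8
ee_pos: [0.554, -0.0213, 0.2458]
tcp_rot: [-180.0, 0.1, 115.3]
wrist_force: [-0.1, 0.1, 0.4]
opening: 0.0512
grasp_force: 0.0
```

```bash
python3 - <<'E'
from workcell import monitor,cams
from m import red,o3 if False else red
E
python3 - <<'E'
from workcell import monitor,cams
import numpy as np
import contextlib,io
with contextlib.redirect_stdout(io.StringIO()):
    from m import *
o_=monitor.get_obs();print(o_["ee_pos"],o_["tcp_rot"])
T2=cams.camera("top");S2=cams.camera("scene");np.savez("pics/top3.npz",**T2);np.savez("pics/scene3.npz",**S2)
P=[]
for c,b in((T2,(185,210,60,60)),(S2,(370,160,60,50))):
    u,v=red(c,*b,(172,6));print(len(u),u.mean(),v.mean());P.append((c,u.mean(),v.mean()))
K2=tri(P);print("knob",K2)
o3=(o+o2)/2;a3=(a+a2)/2
kb=(K2[0]+1j*K2[1]-o3)*np.exp(-1j*a3)-(.010+.085j);print("r",abs(kb),"lever",np.angle(kb)-np.pi/2)
d=(K2[0]-K[0])+1j*(K2[1]-K[1]);print("chord",abs(d),"angle swept",2*np.arcsin(abs(d)/.13))
E
```

```text
[ 0.55400788 -0.02127988  0.24575839] [-1.79998028e+02  8.86725442e-02  1.15335711e+02]
27 209.62962962962962 242.1851851851852
61 386.08196721311475 174.81967213114754
knob [0.55527209 0.27132701 0.11719495]
r 0.06654791160285943 lever 0.9638511690710976
chord 0.05761594483396402 angle swept 0.9183296144558597  File "<stdin>", line 2
    from m import red,o3 if False else red
                         ^^
SyntaxError: invalid syntax
```

The knob sits at (0.555,0.271), lever about 0.96–1.0 rad, so it clicked in. Now go above the green cell.

carry_out([
  {"travel":[0.2,-0.854,-0.32],"angular":[0,0,-0.537],"grip":0.2},
  {"travel":[0.2,-0.854,-0.32],"angular":[0,0,-0.537],"grip":0.2},
  {"travel":[0.2,-0.854,-0.32],"angular":[0,0,-0.537],"grip":0.2},
  {"travel":[0.2,-0.854,-0.32],"angular":[0,0,-0.537],"grip":0.2},
  {"travel":[0.2,-0.854,-0.32],"angular":[0,0,-0.537],"grip":0.2},
  {"travel":[0.2,-0.854,-0.32],"angular":[0,0,-0.537],"grip":0.2},
  {"travel":[0.2,-0.854,-0.32],"angular":[0,0,-0.537],"grip":0.2},
  {"travel":[0.2,-0.854,-0.32],"angular":[0,0,-0.537],"grip":0.2},
])

```text
time: 6.57
ee_pos: [0.6144, -0.2752, 0.1453]
tcp_rot: [-179.8, -0.1, 100.1]
wrist_force: [0.1, 0.6, -0.6]
opening: 0.0512
grasp_force: 0.0
```

```bash
python3 - <<'E'
from workcell import monitor,cams
import cv2,numpy as np
o=monitor.get_obs();print(o["ee_pos"],o["tcp_rot"],o["wrist_force"])
im=[]
for n,b in(("scene",(200,265,100,100)),("top",(370,190,80,80))):
    c=cams.camera(n);np.savez(f"pics/{n}4.npz",**c);x,y,w,h=b
    im.append(cv2.resize(c["frame"][y:y+h,x:x+w,::-1],(400,400),interpolation=cv2.INTER_CUBIC))
cv2.imwrite("pics/c5.png",np.hstack(im))
E
```

```text
[ 0.61442211 -0.27520042  0.14527366] [-1.79801263e+02 -8.75591575e-02  1.00099323e+02] [ 0.084612    0.56482123 -0.61758042]
```

View pics/c5.png

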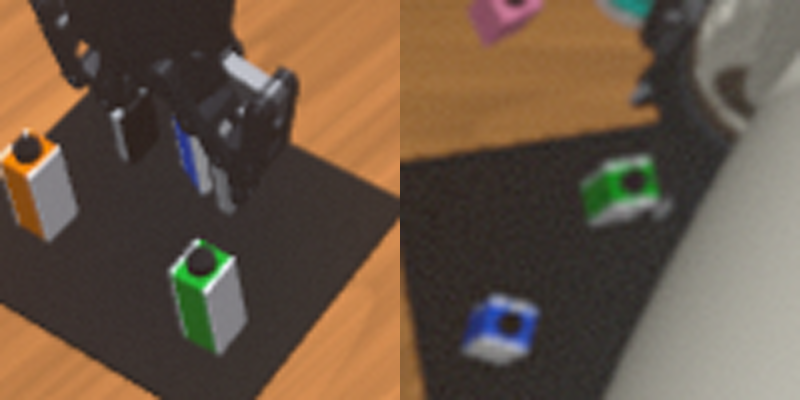

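The fingertips straddle the green cell's line, and its white faces lie along the closing direction. Descend.

carry_out([
  {"travel":[0,-0.006,-0.06],"angular":[0,0,0],"grip":0.2},
  {"travel":[0,-0.006,-0.12],"angular":[0,0,0],"grip":0.2},
  {"travel":[0,-0.006,-0.18],"angular":[0,0,0],"grip":0.2},
  {"travel":[0,-0.006,-0.24],"angular":[0,0,0],"grip":0.2},
  {"travel":[0,-0.006,-0.3],"angular":[0,0,0],"grip":0.2},
  {"travel":[0,-0.006,-0.35],"angular":[0,0,0],"grip":0.2},
  {"travel":[0,-0.006,-0.38],"angular":[0,0,0],"grip":0.2},
  {"travel":[0,-0.006,-0.38],"angular":[0,0,0],"grip":0.2},
])

```text
time: 7.33
ee_pos: [0.614, -0.2719, 0.034]
tcp_rot: [-179.9, -0.1, 100.3]
wrist_force: [-0.5, 0.4, -0.2]
opening: 0.0512
grasp_force: 0.0
```

carry_out([
  {"travel":[0,0,0],"angular":[0,0,0],"grip":0},
  {"travel":[0,0,0],"angular":[0,0,0],"grip":-0.15},
  {"travel":[0,0,0],"angular":[0,0,0],"grip":-0.25},
  {"travel":[0,0,0],"angular":[0,0,0],"grip":-0.35},
  {"travel":[0,0,0],"angular":[0,0,0],"grip":-0.45},
  {"travel":[0,0,0],"angular":[0,0,0],"grip":-0.55},
  {"travel":[0,0,0],"angular":[0,0,0],"grip":-0.7},
  {"travel":[0,0,0],"angular":[0,0,0],"grip":-0.8},
], grip_force=25)

```text
time: 8.0
ee_pos: [0.6148, -0.2743, 0.0363]
tcp_rot: [179.9, 0.0, 100.2]
wrist_force: [0.0, 1.4, 6.6]
opening: 0.0236
grasp_force: 25.7
```

carry_out([
  {"travel":[0,0,0.03],"angular":[0,0,0],"grip":-0.8},
  {"travel":[0,0,0.08],"angular":[0,0,0],"grip":-0.8},
  {"travel":[0,0,0.15],"angular":[0,0,0],"grip":-0.8},
  {"travel":[0,0,0.22],"angular":[0,0,0],"grip":-0.8},
  {"travel":[0,0,0.3],"angular":[0,0,0],"grip":-0.8},
  {"travel":[0,0,0.4],"angular":[0,0,0],"grip":-0.8},
  {"travel":[0,0,0.4],"angular":[0,0,0],"grip":-0.8},
  {"travel":[0,0,0.4],"angular":[0,0,0],"grip":-0.8},
])

```text
time: 8.67
ee_pos: [0.6151, -0.2745, 0.1578]
tcp_rot: [179.8, 0.1, 100.2]
wrist_force: [-0.3, -0.1, -0.6]
opening: 0.0239
grasp_force: 25.0
```

```bash
python3 - <<'E'
from workcell import monitor,cams
import cv2,numpy as np
for i in range(3):
    o=monitor.get_obs();print(o["ee_pos"],o["tcp_rot"],o["wrist_force"],o["opening"],o["grasp_force"])
im=[]
for n,b in(("scene",(200,225,100,100)),("top",(370,180,80,80))):
    c=cams.camera(n);np.savez(f"pics/{n}5.npz",**c);x,y,w,h=b
    im.append(cv2.resize(c["frame"][y:y+h,x:x+w,::-1],(400,400),interpolation=cv2.INTER_CUBIC))
cv2.imwrite("pics/c6.png",np.hstack(im))
E
```

```text
[ 0.61511921 -0.27451178  0.15779202] [1.79826466e+02 1.20406335e-01 1.00220771e+02] [-0.2957381  -0.089756   -0.56878352] 0.023946164372108367 25.007258355617523
[ 0.61511921 -0.27451178  0.15779202] [1.79826466e+02 1.20406335e-01 1.00220771e+02] [-0.2957381  -0.089756   -0.56878352] 0.023946164372108367 25.007258355617523
[ 0.61511921 -0.27451178  0.15779202] [1.79826466e+02 1.20406335e-01 1.00220771e+02] [-0.2957381  -0.089756   -0.56878352] 0.023946164372108367 25.007258355617523
```

View pics/c6.png

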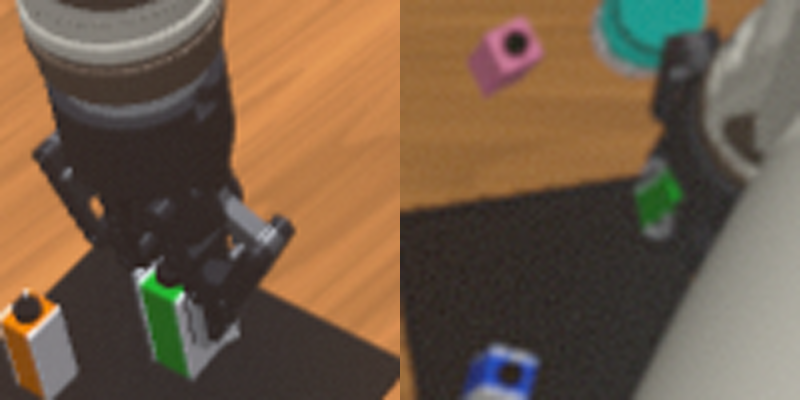

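The cell is held upright by its white faces, clear of the tray. Carry it over the bench.

carry_out([
  {"travel":[-0.02,0.18,0.03],"angular":[0,0,-0.1],"grip":-0.8},
  {"travel":[-0.04,0.28,0.03],"angular":[0,0,-0.2],"grip":-0.8},
  {"travel":[-0.05,0.38,0.03],"angular":[0,0,-0.3],"grip":-0.8},
  {"travel":[-0.06,0.48,0.03],"angular":[0,0,-0.4],"grip":-0.8},
  {"travel":[-0.07,0.58,0.03],"angular":[0,0,-0.43],"grip":-0.8},
  {"travel":[-0.078,0.68,0.03],"angular":[0,0,-0.43],"grip":-0.8},
  {"travel":[-0.078,0.7,0.03],"angular":[0,0,-0.43],"grip":-0.8},
  {"travel":[-0.078,0.7,0.03],"angular":[0,0,-0.43],"grip":-0.8},
])

```text
time: 9.43
ee_pos: [0.5903, -0.0622, 0.1631]
tcp_rot: [-179.9, -0.0, 88.1]
wrist_force: [0.8, 0.0, 0.7]
opening: 0.0238
grasp_force: 25.0
```

carry_out([
  {"travel":[-0.01,0.1,0],"angular":[0,0,-0.1],"grip":-0.8},
  {"travel":[-0.03,0.2,0],"angular":[0,0,-0.2],"grip":-0.8},
  {"travel":[-0.05,0.3,0],"angular":[0,0,-0.3],"grip":-0.8},
  {"travel":[-0.06,0.4,0],"angular":[0,0,-0.4],"grip":-0.8},
  {"travel":[-0.07,0.5,0],"angular":[0,0,-0.43],"grip":-0.8},
  {"travel":[-0.078,0.6,0],"angular":[0,0,-0.43],"grip":-0.8},
  {"travel":[-0.078,0.7,0],"angular":[0,0,-0.43],"grip":-0.8},
  {"travel":[-0.078,0.7,0],"angular":[0,0,-0.43],"grip":-0.8},
])

```text
time: 10.1
ee_pos: [0.5674, 0.1489, 0.1631]
tcp_rot: [-179.9, -0.0, 75.7]
wrist_force: [0.6, 0.3, -0.9]
opening: 0.0236
grasp_force: 25.0
```

```bash
python3 - <<'E'
from workcell import monitor,cams
import cv2,numpy as np
o=monitor.get_obs();print(o["time"],o["ee_pos"],o["tcp_rot"],o["wrist_force"],o["opening"],o["grasp_force"])
im=[]
for n,b in(("scene",(315,130,100,100)),("top",(210,190,100,100))):
    c=cams.camera(n);np.savez(f"pics/{n}6.npz",**c);x,y,w,h=b
    im.append(cv2.resize(c["frame"][y:y+h,x:x+w,::-1],(400,400),interpolation=cv2.INTER_CUBIC))
cv2.imwrite("pics/c7.png",np.hstack(im))
E
```

```text
10.1 [0.56740986 0.1489328  0.16314181] [-1.79918074e+02 -1.90834807e-02  7.57320683e+01] [ 0.60496493  0.31989782 -0.85702459] 0.02358154411432617 24.964579045772552
```

View pics/c7.png

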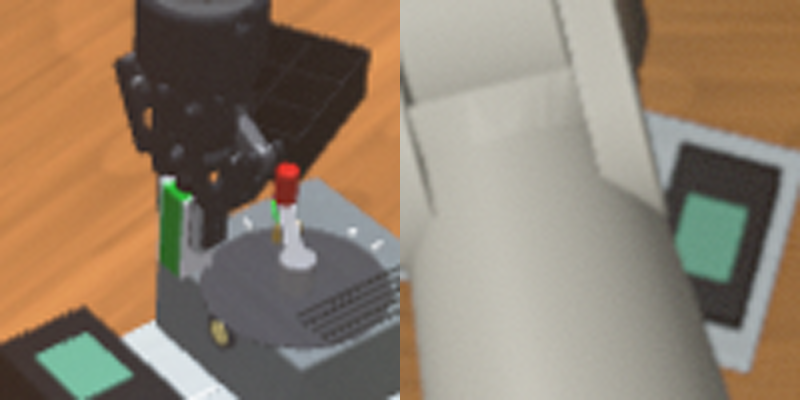

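The cell is held above the gap with the windows facing the lamp and detector. In the left crop the green window is at (162–187,178–277) and the lever still sits at the green mark. I'll check it against the camera.

```bash
cat > chk.py <<'E'
from h import *
import sys
a=np.radians(-14.6);ex=np.array([np.cos(a),np.sin(a),0]);ey=np.array([-np.sin(a),np.cos(a),0])
def chk(n,w,b):
    S=load(n);I=cv2.cvtColor(S["frame"],cv2.COLOR_RGB2HSV);x,y,W,H=b
    s=I[y:y+H,x:x+W];m=(s[...,0]>50)&(s[...,0]<72)&(s[...,1]>150)
    m=m.astype(np.uint8);k,l,st,_=cv2.connectedComponentsWithStats(m);i=1+st[1:,4].argmax();v,u=np.nonzero(l==i);u=u+x;v=v+y
    box=cv2.boxPoints(cv2.minAreaRect(np.c_[u,v].astype(np.float32)))
    print("green n",len(u),"ctr",u.mean(),v.mean(),"u",u.min(),u.max(),"v",v.min(),v.max());print(np.round(box,1).tolist())
    P=[proj(S,w-ey*.012+ex*.010*i+np.array([0,0,z])) for i,z in((-1,.032),(1,.032),(1,-.026),(-1,-.026))]
    print("pred face corners",np.round(P,1).tolist(),"ctr",np.mean(P,0))
    for nm,d in(("ex",ex),("ey",ey),("z",[0,0,1])):print(nm,"px/mm",(proj(S,w+np.array(d)*.01)-proj(S,w))/10)
if __name__=="__main__":chk("scene6",np.array([.5675,.1435,.161]),(350,165,20,45))
E
python3 chk.py
```

```text
green n 74 ctr 357.35135135135135 185.5810810810811 u 355 362 v 176 197
[[352.1000061035156, 195.6999969482422], [356.29998779296875, 175.60000610351562], [362.20001220703125, 176.89999389648438], [358.0, 197.0]]
pred face corners [[355.0, 175.4], [360.1, 179.6], [359.2, 198.6], [354.3, 194.4]] ctr [357.18247865 186.99641165]
ex px/mm [0.25303108 0.2089301 ]
ey px/mm [ 0.32691582 -0.14735941]
z px/mm [ 0.01612968 -0.32835767]
```

Measured and predicted cell positions agree within 1.5 px, which is within a few mm. Lower by 99 mm, with +1 mm in x and -1.5 mm in y.

carry_out([
  {"travel":[0.003,-0.005,-0.03],"angular":[0,0,0],"grip":-0.8},
  {"travel":[0.003,-0.005,-0.08],"angular":[0,0,0],"grip":-0.8},
  {"travel":[0.003,-0.005,-0.14],"angular":[0,0,0],"grip":-0.8},
  {"travel":[0.003,-0.005,-0.2],"angular":[0,0,0],"grip":-0.8},
  {"travel":[0.003,-0.005,-0.25],"angular":[0,0,0],"grip":-0.8},
  {"travel":[0.003,-0.005,-0.3],"angular":[0,0,0],"grip":-0.8},
  {"travel":[0.003,-0.005,-0.33],"angular":[0,0,0],"grip":-0.8},
  {"travel":[0.003,-0.005,-0.33],"angular":[0,0,0],"grip":-0.8},
])

```text
time: 10.87
ee_pos: [0.5674, 0.1427, 0.0624]
tcp_rot: [-179.8, 0.1, 75.5]
wrist_force: [-1.0, 0.3, -2.0]
opening: 0.0235
grasp_force: 25.0
```

carry_out([
  {"travel":[0,0,0],"angular":[0,0,0],"grip":-0.8},
  {"travel":[0,0,0],"angular":[0,0,0],"grip":-0.8},
  {"travel":[0,0,0],"angular":[0,0,0],"grip":-0.8},
])

```text
time: 11.12
ee_pos: [0.5691, 0.1443, 0.0664]
tcp_rot: [179.9, -0.0, 75.6]
wrist_force: [0.5, 0.4, -0.9]
opening: 0.0238
grasp_force: 25.0
```

```bash
python3 - <<'E'
from workcell import monitor,cams
import cv2,numpy as np
from chk import chk
o=monitor.get_obs();print(o["time"],o["ee_pos"],o["tcp_rot"],o["wrist_force"],o["opening"],o["grasp_force"])
im=[]
for n,b in(("scene",(305,150,110,110)),("top",(185,180,130,130))):
    c=cams.camera(n);np.savez(f"pics/{n}7.npz",**c);x,y,w,h=b
    im.append(cv2.resize(c["frame"][y:y+h,x:x+w,::-1],(400,400),interpolation=cv2.INTER_CUBIC))
cv2.imwrite("pics/c8.png",np.hstack(im))
chk("scene7",np.array([.568,.1415,.062]),(345,185,25,40))
E
```

```text
11.1167 [0.56907304 0.14429674 0.06637379] [ 1.79918358e+02 -4.19468640e-02  7.55707829e+01] [ 0.52883953  0.36363738 -0.8821334 ] 0.023793421766817445 24.9606853723526
green n 43 ctr 355.48837209302326 213.7674418604651 u 354 359 v 208 221
[[354.0, 208.0], [359.0, 208.0], [359.0, 221.0], [354.0, 221.0]]
pred face corners [[353.5, 207.5], [358.3, 211.8], [357.5, 228.7], [352.9, 224.5]] ctr [355.55984137 218.13512848]
ex px/mm [0.23813526 0.21295878]
ey px/mm [ 0.30959139 -0.14925085]
z px/mm [ 0.01419847 -0.29256635]
```

View pics/c8.png

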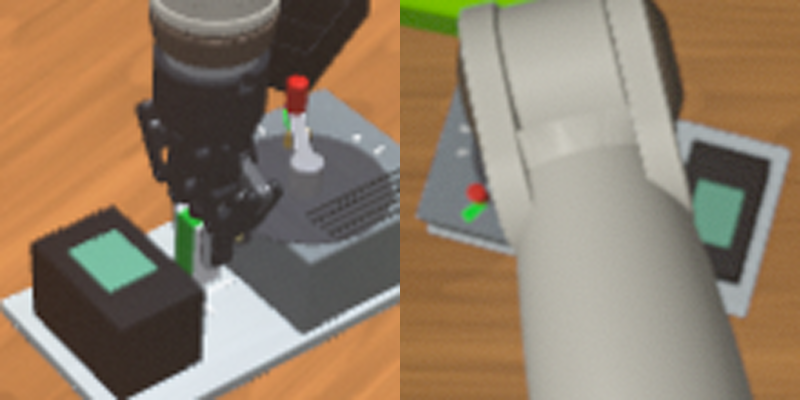

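The cell hangs in the gap. The green window at (355,214) matches the prediction within 1 px, the lever is still at the green mark, and the grip holds at 25 N. Handing in.

```bash
python3 -c "
from workcell import ticket;print(ticket.job_done())"
```

```text
the job is handed in; nothing more can be done
None
```

I handed the job in with the lever in the green notch and the green cell held steady and upright at mid-beam by its frosted faces, at about 11 s of the 58 s allowed. The hand-in gave no verdict, so those positions rest on my camera and arm readings.

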